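Weigh the eggshell pail on the hanging scale

TASK

Hang the pail of pale eggshell by its bail on the hook of the spring scale and let it go so gently that the pointer creeps to the weight and settles, never running faster than about 4 cm per second, bouncing, or being pressed into the red marks. Keep the pail upright so nothing spills, do not push hard sideways or down on the hook, and leave the pail of dark chips, the other things on the bench and the scale where they are. At the end the pail hangs still, in the lowest point of the hook, touching nothing else.

Things in the scene. Friction and masses are not known exactly. Their poses are not given: they have to be found in the camera images.
- shell_pail: Steel pail, 104 mm wide, 60 high, full of PALE CREAM eggshell; 0.2 to 0.88 kg (hidden). Origin: centre of underside, z up. Rigid gable bail of 8 mm bar in its x-z plane (feet x = +-47, z = 60; apex bar z = 120 to 128); the opening under it is passed along pail y, either way. On the apex a pale wooden grip, 24 mm along pail x, 14 along pail y, z = 126 to 166.
- shell_grip (a point): On the wooden grip of the eggshell pail, 150 mm above its underside; best pinched from above on the faces 24 mm apart (fingers closing along pail x), fingertips no lower than 130 mm above the pail's underside so that they stay clear of the hook.
- bail_seat (a point): Point on the eggshell pail's axis, 118.5 mm above its underside, under the apex of the bail: where the top of the hook's bar lies when the pail hangs centred. 31.5 mm below shell_grip. Coincides with hook_seat when hung.
- dark_pail: An identical pail filled with dark brown-black chips, not to be touched. Origin: centre of its underside. May stand on either side of the eggshell pail.
- scale: Fixed spring scale: green base 160 x 140 x 18 mm, 24 mm steel column, 340 mm high in all, with a 50 mm green block on top, and a white plate with marks behind the column. Origin: on the table at the column's axis. Its y axis points the way the hook points, out from the column.
- hook_seat (a point): Top of the 10 mm round hook bar at its lowest point, 170 mm from the column axis along scale +y, 248 mm above the table unloaded; sinks with the carriage. The bar dips 16 mm to here (6 mm flat, 40 degree slopes) and rises 16 mm again to its free tip, 27 mm farther out. The bail comes over the tip from outside (along scale -y), pail y parallel to scale y, then down.
- pointer (a joint): How far the sprung hook carriage with its red pointer has sunk, m: 0 unloaded, grows downward, stop at 0.100. It sinks 10 mm per newton hung on it (100 N/m, lightly damped, no preload). The eggshell pail settles between about 0.020 and 0.087. Red marks begin at 0.095.
- tape_dispenser: Bystander: blue tape dispenser 140 x 60 x 102 mm. Origin: centre of underside.
- brush_pot: Bystander: terracotta pot of brushes, 72 mm across, 215 mm high with the brushes. Origin: centre of underside.
- water_bottle: Bystander: water bottle, 60 mm across, 190 mm high. Origin: centre of underside.
- lacquer_jar: Bystander: amber jar, 76 mm across, 85 mm high. Origin: centre of underside.
- hammer: Bystander: hammer lying on the table.
- spatula: Bystander: spatula lying on the table.
Mind the look-alikes: they are no part of the job. What is shaped like the shell_pail but blue is not meant.

How it is judged:
By the outcome, as a careful person would: the job done as asked, in the order asked, and still so for the second after the job is handed in, with the robot touching nothing.
It also fails if it takes over 70 s, if anything falls off the work surface, if the arm or the gripper's body presses on something with over 40 N, if the wrist force passes 120 N, or if a joint passes its speed limit or range.

ROBOT

A 6-joint arm with a two-finger parallel gripper is mounted at the origin on the work surface. World frame = base frame: x ahead of the robot, y to its left, z up, the work surface at z = 0. Lengths are in m, angles in rad, forces in N, time in s.
With the tool pointing down it reaches from about 0.25 to 0.775 m from the base axis. Payload 4 kg.
Tool frame: the origin (TCP) lies midway between the tips of the shut fingers; the grasp point (between the pads) lies 19 mm behind it; z points along the fingers, y is the line along which they close (so a half turn about z gives the same grasp; the last joint's range is limited). The gripper opens to 85 mm and grips with 20 to 120 N. Pads are 22 mm wide; open, the fingers measure 114 mm over their backs; the gripper's body (76 mm by 85 mm) begins 54 mm behind the grasp point. The pads swing forward as they close: fully open they stand 13 mm farther back than shut.
Start: joints at [-1.247, 0.087, 1.371, -0, 1.684, -0.103], TCP at [0.228, -0.501, 0.231] pointing down, gripper open.
Joint ranges: [-3.1, 3.1], [-0.76, 2.03], [0.27, 2.55], [-1.08, 4.22], [0.17, 2.65], [-2.57, 2.57]. Speed limits (rad/s): [2.79, 2.79, 3.14, 3.14, 3.14, 3.14].

INTERFACE

Orientations are given as a 3x3 rotation matrix whose columns are the frame's x, y, z axes.
In Python, from bench import r gives the robot as it stands.
- The arm moves only by the tool move_arm, never from a script. Its arguments are lists of equal length, an entry for each row: "dp": the shift along the world's x, y, z in m, a list of three; "turn": the turn, a rotation vector about the world's x, y, z in rad, a list of three. A call has 1 to 10 rows; each row is the pose to reach, as a shift and turn from the pose commanded when the call began; what a row does not reach only later rows make up. A row lasts 1/10 s, in which the tool goes at most 50 mm and 8.59 degrees, less where a joint would pass 70% of its speed; a pose out of reach is approached as far as the arm can. A call with a gripper value outside its range is refused whole. "gripper" is the finger opening in m, from 0 to 0.0854, set as the call begins (left out, the last holds). The fingers move at their own pace and stop on an object; "newtons" is the grip in N (left out, the last holds). Time passes only in rows, so rows that repeat a pose let the fingers close. It gives the time, the measured TCP pose, the force, the opening and the grip force at its end, in the units of the state.
- r.state(): the state, without advancing time (a new reading comes with each control period).
- r.capture(name): name is "scene" or "top" or "wrist"; returns (picture, depth): 420x560x3 uint8, red, green, blue; 420x560 float32, m along the optical axis (not along the pixel's ray), 0 where there is no reading.
- r.calibration(name): a dict with "camera_matrix" (3x3 intrinsics, pixels), "position" and "rotation" of the camera in the world. Camera axes: x right, y up, looking along -z (the intrinsics and any distortion apply to the point x, -y, -z); pixel columns grow to the right and rows downward; lengths in m; the calibration is good to about 2 mm. A picture is of the moment at which its call begins: read the wrist's pose just before it. calibration takes no time and is no camera call; for the wrist camera it gives the pose at the moment of the call.
- r.job_done(): hands the job in; it is judged then, once.
Trained networks look in the newest picture that a camera, given by its name, has taken for a name from the list of things; names that differ only in an ending like _2 or _b are one class to them, and where a whole thing is asked for, a point or a joint stands for the part that bears it (a point fixed in the world has none). Each returns a list of dicts, best first, with "conf" (0 to 1); they miss things now and then, are a little off and sometimes report something else, mostly with a low value. They report only what shows in the picture. A call takes as long as a camera call. They do not tell look-alikes from the thing itself.
- r.look_for(camera, thing): "box" ([left, top, width, height] in pixels, round what is visible of it).
- r.silhouettes(camera, thing): "mask" (420x560 bool, what is visible of it) and "box" ([left, top, width, height] in pixels, round what is visible of it).
The state is a dict: "t": time; "qpos": joint angles; "dq": joint speeds; "joint_torque": joint torques, N m; "tcp_pos": TCP position; "tool_rot": TCP orientation; "ft_force": force on the tool from outside, world axes, zero at the start; "torque": the same for the moment, N m; "grip_width": opening from 0.0 (shut) to 1.0 (fully open); "grip_force": force on a finger pad.
Only numpy, scipy, OpenCV 4.12 (cv2) and the standard library are available. Lean on these libraries where they do the work, as an engineer would, in place of code of your own. Each camera call takes 0.05 s, during which the arm holds its last target. There are 200 camera calls.

## Working session

There is one attempt and no reset: what is moved stays moved. The work goes in short steps, Python scripts to look and compute and a tool call to move; the robot and the scene stay as the last step left them, time stands still between calls to the robot, and variables do not carry over. Pictures are saved under pics/ and viewed, at most 10 in all, crops included, and the job is handed in when it is done.

Besides the shell and the picture viewer there is one more tool, called as name(argument=value, ...) on one line, values as JSON. move_arm: Moves the arm, as the interface text tells. Its arguments: {"type":"object","properties":{"dp":{"type":"array","items":{"type":"array","items":{"type":"number"}}},"turn":{"type":"array","items":{"type":"array","items":{"type":"number"}}},"gripper":{"type":"number"},"newtons":{"type":"number"}},"required":["dp","turn"]}

```bash
mkdir -p pics
cat > h.py <<'E'
import numpy as np, cv2
from bench import r
def pts(name,depth):
    c=r.calibration(name);K=np.array(c["camera_matrix"]);R=np.array(c["rotation"]);p=np.array(c["position"])
    v,u=np.mgrid[:420,:560]
    P=np.stack([(u-K[0,2])/K[0,0]*depth,-(v-K[1,2])/K[1,1]*depth,-depth],-1)
    return P@R.T+p
E
python3 - <<'E'
from h import *
ims=[]
for n in("scene","top"):
    im,d=r.capture(n);np.save(n+"_d.npy",d);np.save(n+"_i.npy",im);np.save(n+"_p.npy",pts(n,d))
    ims.append(im)
    for t in("shell_pail","scale","hook_seat","tape_dispenser","brush_pot","water_bottle","lacquer_jar"):
        print(n,t,[(np.round(x["box"]),round(x["conf"],2)) for x in r.look_for(n,t)][:4])
    cv2.imwrite(f"pics/{n}0.png",cv2.resize(im[:,:,::-1],(784,588)))
print(r.state())
E
```

```text
scene shell_pail [(array([342., 218.,  29.,  42.]), 0.91), (array([377., 244.,  27.,  42.]), 0.8), (array([303., 236.,  28.,  42.]), 0.78), (array([318., 191.,  28.,  42.]), 0.76)]
scene scale [(array([228., 246.,  32.,  56.]), 0.23)]
scene hook_seat [(array([258., 136.,  15.,  38.]), 0.63)]
scene tape_dispenser [(array([269., 301.,  27.,  48.]), 0.8)]
scene brush_pot [(array([229., 244.,  31.,  55.]), 0.61), (array([266., 301.,  29.,  52.]), 0.4), (array([243., 117.,  44.,  86.]), 0.28)]
scene water_bottle [(array([200., 195.,  20.,  42.]), 0.83)]
scene lacquer_jar [(array([220., 238.,  27.,  28.]), 0.98), (array([255., 134.,  19.,  40.]), 0.53)]
top shell_pail [(array([233., 248.,  25.,  28.]), 0.91), (array([270., 244.,  24.,  29.]), 0.85), (array([192., 261.,  30.,  26.]), 0.65), (array([230., 212.,  26.,  25.]), 0.56)]
top scale [(array([327., 204.,  48.,  43.]), 0.59)]
top hook_seat [(array([308., 211.,  48.,  18.]), 0.7), (array([308., 203.,  69.,  47.]), 0.28)]
top tape_dispenser [(array([188., 153.,  35.,  34.]), 0.62)]
top brush_pot [(array([235., 145.,  22.,  27.]), 0.8)]

[... 248 characters left out ...]
6,
        1.68363945e+00, -1.03079000e-01]), 'dq': array([-0.00079503, -0.00022106,  0.00053316,  0.00218882,  0.00021067,
        0.00142544]), 'joint_torque': array([-2.38487737e-03, -3.51682556e+01, -3.13434863e+01, -2.65324861e-04,
        2.61212163e-04, -5.50957552e-06]), 'tcp_pos': array([ 0.22767137, -0.50068928,  0.23138103]), 'tool_rot': array([[ 9.10310999e-01,  4.13924974e-01,  3.89520398e-05],
       [ 4.13924975e-01, -9.10310990e-01, -1.24639516e-04],
       [-1.61329386e-05,  1.29583945e-04, -9.99999991e-01]]), 'ft_force': array([0.48074392, 0.01057827, 0.27931824]), 'torque': array([-0.00174791, -0.01576031, -0.02975916]), 'grip_force': 0.0, 'grip_width': 1.0010099665619139}
```

View pics/scene0.png

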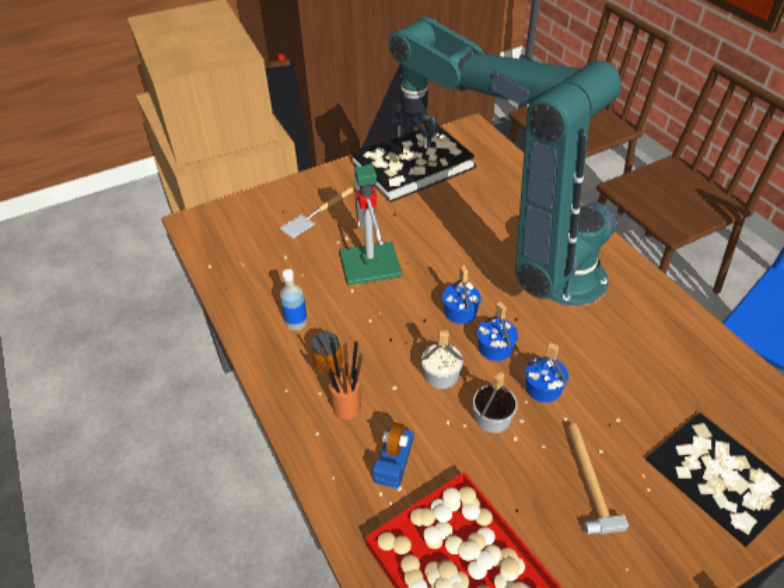

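View pics/top0.png

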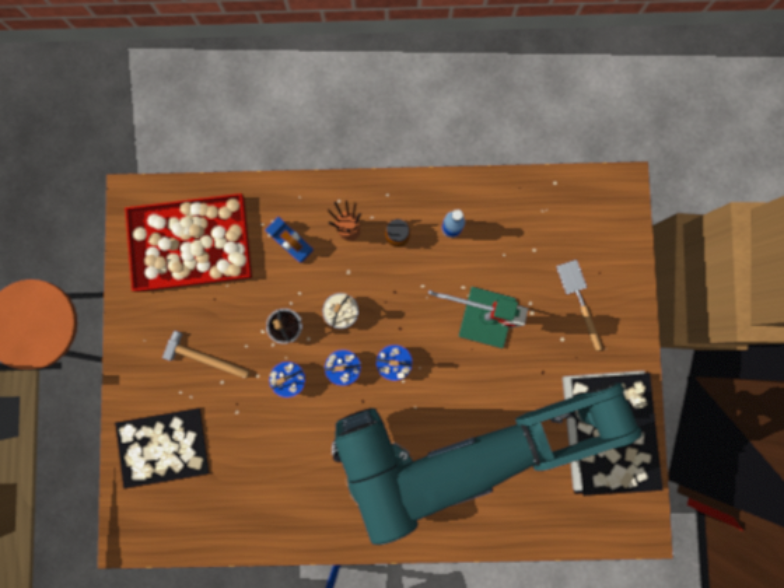

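The cream pail is at about (341,311) in the 784-px top picture, with the dark pail to its left at (284,325) and three blue pails below. The hook runs from the column near (510,312) to its tip near (432,293). Next I'll measure them.

Run:
```python
from h import *
P=np.load("top_p.npy");im=np.load("top_i.npy");Q=np.load("scene_p.npy")
def reg(P,l,t,w,h,zl,zh):
    A=P[t:t+h,l:l+w].reshape(-1,3);return A[(A[:,2]>zl)&(A[:,2]<zh)]
def show(n,A):
    print(n,len(A),A.mean(0).round(3) if len(A) else'',A.min(0).round(3) if len(A) else'',A.max(0).round(3) if len(A) else'')
# pail in top: body rim and grip
for n,c in dict(shell=(243,222),dark=(203,232)).items():
    show(n+" rim",reg(P,c[0]-16,c[1]-16,33,33,.03,.08)); show(n+" bail",reg(P,c[0]-20,c[1]-20,40,40,.1,.2))
    show(n+" grip",reg(P,c[0]-20,c[1]-20,40,40,.15,.2))
A=reg(Q,295,230,40,50,.14,.19);show("shell grip scene",A)
A=reg(Q,295,230,40,50,.03,.19);show("shell all scene",A)
for l,t,w,h,zl,zh,n in[(300,200,45,30,.2,.32,'hook'),(325,200,60,55,.01,.03,'base'),(325,200,60,55,.32,.4,'block')]:
    A=reg(P,l,t,w,h,zl,zh);show(n,A)
    if n!='block' and len(A)>3:
        print(cv2.minAreaRect((A[:,:2]*1000).astype(np.float32)))
    if n=='hook':
        print(A[np.argsort(A[:,1])][::max(1,len(A)//25)].round(3))
A=reg(Q,230,110,60,90,.2,.32);show("hook scene",A)
for b in[(188,153,35,34),(235,145,22,27),(275,156,19,21),(314,151,19,21)]: show(b,reg(P,*b,.03,.3))
for c in[(205,271),(245,262),(282,259)]: show(c,reg(P,c[0]-16,c[1]-16,33,33,.03,.2))
cv2.imwrite("pics/crop.png",cv2.resize(im[190:290,180:380,::-1],(800,400),interpolation=cv2.INTER_CUBIC))
```

```text
shell rim 427 [0.495 0.113 0.063] [0.444 0.065 0.047] [0.545 0.165 0.079]
shell bail 38 [0.495 0.113 0.146] [0.478 0.102 0.102] [0.515 0.123 0.173]
shell grip 23 [0.495 0.113 0.165] [0.482 0.105 0.151] [0.507 0.121 0.173]
dark rim 428 [0.453 0.28  0.063] [0.402 0.231 0.049] [0.503 0.334 0.079]
dark bail 45 [0.451 0.28  0.145] [0.426 0.27  0.1  ] [0.475 0.29  0.174]
dark grip 27 [0.453 0.281 0.165] [0.443 0.273 0.151] [0.463 0.29  0.174]
shell grip scene 61 [0.501 0.116 0.159] [0.488 0.101 0.14 ] [0.515 0.126 0.173]
shell all scene 732 [0.505 0.122 0.073] [0.448 0.06  0.03 ] [0.551 0.168 0.173]
hook 107 [ 0.503 -0.211  0.26 ] [ 0.478 -0.28   0.244] [ 0.526 -0.14   0.269]
((503.8536071777344, -210.23092651367188), (146.05699157714844, 10.243199348449707), 73.2605209350586)
[[ 0.486 -0.28   0.258]
 [ 0.482 -0.275  0.265]
 [ 0.481 -0.271  0.267]
 [ 0.486 -0.265  0.261]
 [ 0.489 -0.261  0.263]
 [ 0.494 -0.254  0.256]
 [ 0.489 -0.249  0.268]
 [ 0.497 -0.243  0.26 ]
 [ 0.497 -0.239  0.264]
 [ 0.501 -0.232  0.262]
 [ 0.502 -0.228  0.26 ]
 [ 0.505 -0.221  0.263]
 [ 0.498 -0.217  0.259]
 [ 0.5
[... 556 characters left out ...]
.365  0.322] [ 0.497 -0.297  0.349]
hook scene 377 [ 0.486 -0.297  0.264] [ 0.434 -0.388  0.202] [ 0.53  -0.138  0.32 ]
(188, 153, 35, 34) 350 [0.719 0.272 0.063] [0.653 0.2   0.03 ] [0.782 0.334 0.11 ]
(235, 145, 22, 27) 350 [0.747 0.086 0.121] [0.704 0.044 0.035] [0.787 0.128 0.222]
(275, 156, 19, 21) 268 [ 0.723 -0.061  0.076] [ 0.691 -0.098  0.031] [ 0.761 -0.026  0.097]
(314, 151, 19, 21) 229 [ 0.735 -0.224  0.125] [ 0.715 -0.256  0.032] [ 0.773 -0.198  0.198]
(205, 271) 495 [0.297 0.272 0.071] [0.246 0.224 0.049] [0.345 0.324 0.176]
(245, 262) 497 [0.328 0.109 0.07 ] [0.279 0.059 0.05 ] [0.378 0.159 0.173]
(282, 259) 497 [ 0.338 -0.043  0.069] [ 0.289 -0.093  0.049] [0.387 0.006 0.172]
```

View pics/crop.png

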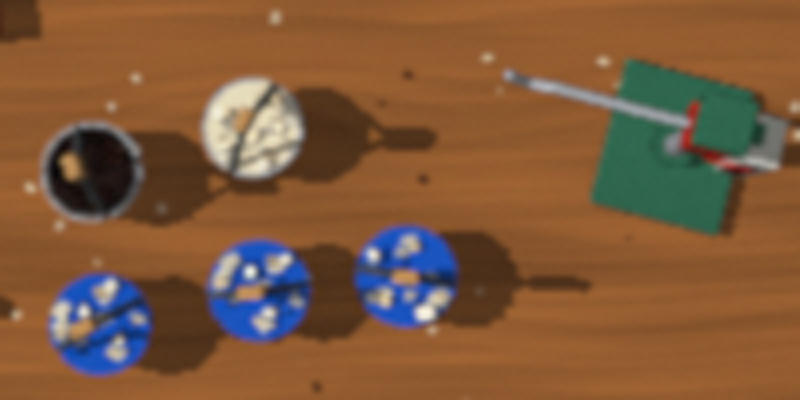

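The cream pail stands at (0.495, 0.113) with its bail at about -26°. The hook seat is near (0.517, -0.166, 0.248), and the hook points 73° from x. I'm moving above the pail.

move_arm(dp=[[0, 0, 0.045], [0.01, 0.02, 0.09], [0.02, 0.05, 0.12], [0.03, 0.09, 0.13], [0.045, 0.13, 0.13], [0.06, 0.17, 0.13], [0.08, 0.21, 0.13], [0.1, 0.25, 0.13], [0.12, 0.29, 0.13], [0.14, 0.33, 0.13]], turn=[[0, 0, 0], [0, 0, 0.03], [0, 0, 0.07], [0, 0, 0.11], [0, 0, 0.16], [0, 0, 0.2], [0, 0, 0.25], [0, 0, 0.3], [0, 0, 0.35], [0, 0, 0.4]], gripper=0.0854)

```text
t: 1.8
tcp_pos: [0.368, -0.169, 0.3617]
tool_rot: [[0.676, 0.737, 0.001], [0.737, -0.676, -0.001], [0.0, 0.001, -1.0]]
ft_force: [1.4, -0.8, 0.1]
grip_width: 1.0
grip_force: 0.0
```

move_arm(dp=[[0.02, 0.04, 0], [0.04, 0.08, 0], [0.06, 0.12, 0], [0.08, 0.16, 0], [0.095, 0.2, 0], [0.11, 0.24, 0], [0.12, 0.265, 0], [0.127, 0.284, -0.02], [0.127, 0.284, -0.04], [0.127, 0.284, -0.04]], turn=[[0, 0, 0.04], [0, 0, 0.08], [0, 0, 0.12], [0, 0, 0.16], [0, 0, 0.2], [0, 0, 0.24], [0, 0, 0.27], [0, 0, 0.29], [0, 0, 0.29], [0, 0, 0.29]])

```text
t: 2.8
tcp_pos: [0.4936, 0.1139, 0.3178]
tool_rot: [[0.437, 0.899, -0.007], [0.899, -0.437, -0.001], [-0.004, -0.006, -1.0]]
ft_force: [0.3, 0.1, -0.6]
grip_width: 1.0
grip_force: 0.0
```

Run:
```python
from h import *
s=r.state();print(s["t"],s["tcp_pos"],s["tool_rot"][:,1],s["ft_force"])
im,d=r.capture("wrist");P=pts("wrist",d);np.save("w_p.npy",P);np.save("w_i.npy",im)
print(r.calibration("wrist"))
m=(P[:,:,2]>.15)&(P[:,:,2]<.185)&(d>0)&(np.hypot(P[:,:,0]-.495,P[:,:,1]-.113)<.05)
A=P[m];print(len(A),A.mean(0),A.min(0),A.max(0),cv2.minAreaRect((A[:,:2]*1000).astype(np.float32)))
m2=(P[:,:,2]>.075)&(P[:,:,2]<.125)&(d>0)&(np.hypot(P[:,:,0]-.495,P[:,:,1]-.113)<.06)
B=P[m2];print(len(B),B.mean(0),cv2.minAreaRect((B[:,:2]*1000).astype(np.float32)))
m3=(P[:,:,2]>.05)&(P[:,:,2]<.062)&(d>0)&(np.hypot(P[:,:,0]-.495,P[:,:,1]-.113)<.06);C=P[m3];print(len(C),C.min(0),C.max(0))
cv2.imwrite("pics/w1.png",im[:,:,::-1])
```

```text
2.8 [0.49360756 0.11389432 0.31781541] [ 0.89930115 -0.43729423 -0.00558475] [ 0.31660978  0.05478622 -0.62632191]
{'camera_matrix': array([[345.66206947,   0.        , 282.28315423],
       [  0.        , 345.66206947, 212.90178095],
       [  0.        ,   0.        ,   1.        ]]), 'position': array([0.53198783, 0.18969048, 0.46143034]), 'rotation': array([[ 0.89899843,  0.41249041,  0.14715121],
       [-0.43794493,  0.84860712,  0.29676623],
       [-0.00246034, -0.3312365 ,  0.94354455]])}
513 [0.50059696 0.11388864 0.16488417] [0.48698857 0.10179423 0.1500449 ] [0.51268209 0.12329335 0.1689822 ] ((499.74114990234375, 112.44388580322266), (14.555699348449707, 24.0750789642334), 62.9084358215332)
371 [0.49948902 0.11388782 0.09784959] ((499.4044189453125, 112.79695129394531), (8.092233657836914, 83.83909606933594), 62.75127410888672)
1580 [0.44856563 0.06094912 0.05844915] [0.55172248 0.16420066 0.06199976]
```

View pics/w1.png

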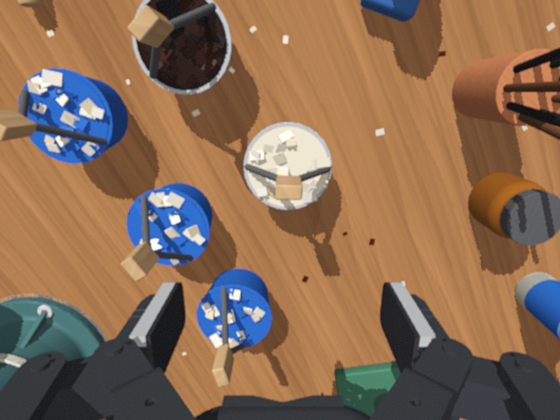

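The wrist picture shows the cream pail at pixel (288,165) with its grip at (289,187), well clear of its neighbours. Its grip measures (0.500, 0.1125) at -27°, so I'm descending and gripping.

move_arm(dp=[[0.003, -0.001, -0.03], [0.005, -0.001, -0.065], [0.005, -0.001, -0.1], [0.005, -0.001, -0.13], [0.005, -0.001, -0.155], [0.005, -0.001, -0.172], [0.005, -0.001, -0.182], [0.005, -0.001, -0.188], [0.005, -0.001, -0.188], [0.005, -0.001, -0.188]], turn=[[0, 0, -0.01], [0, 0, -0.02], [0, 0, -0.02], [0, 0, -0.02], [0, 0, -0.02], [0, 0, -0.02], [0, 0, -0.02], [0, 0, -0.02], [0, 0, -0.02], [0, 0, -0.02]])

```text
t: 3.85
tcp_pos: [0.5005, 0.1123, 0.1348]
tool_rot: [[0.457, 0.89, 0.002], [0.89, -0.457, 0.0], [0.001, 0.002, -1.0]]
ft_force: [-0.7, -0.3, -0.6]
grip_width: 1.002
grip_force: 0.0
```

move_arm(dp=[[0, 0, 0], [0, 0, 0], [0, 0, 0], [0, 0, 0], [0, 0, 0], [0, 0, 0], [0, 0, 0], [0, 0, 0]], turn=[[0, 0, 0], [0, 0, 0], [0, 0, 0], [0, 0, 0], [0, 0, 0], [0, 0, 0], [0, 0, 0], [0, 0, 0]], gripper=0.01, newtons=50)

```text
t: 4.65
tcp_pos: [0.4993, 0.1127, 0.1336]
tool_rot: [[0.456, 0.89, -0.001], [0.89, -0.456, 0.001], [0.0, -0.001, -1.0]]
ft_force: [-3.9, 1.8, 4.2]
grip_width: 0.269
grip_force: 49.9
```

move_arm(dp=[[0, 0, 0.005], [0, 0, 0.015], [0, 0, 0.03], [0, 0, 0.05], [0, 0, 0.075], [0, 0, 0.1], [0, 0, 0.125], [0, 0, 0.145], [0, 0, 0.16], [0, 0, 0.17]], turn=[[0, 0, 0], [0, 0, 0], [0, 0, 0], [0, 0, 0], [0, 0, 0], [0, 0, 0], [0, 0, 0], [0, 0, 0], [0, 0, 0], [0, 0, 0]])

```text
t: 5.65
tcp_pos: [0.5001, 0.112, 0.3041]
tool_rot: [[0.457, 0.89, 0.001], [0.89, -0.457, -0.001], [-0.0, 0.001, -1.0]]
ft_force: [-0.2, 0.4, -7.6]
grip_width: 0.272
grip_force: 49.6
```

move_arm(dp=[[0, 0, 0], [0, 0, 0], [0, 0, 0], [0, 0, 0], [0, 0, 0]], turn=[[0, 0, 0], [0, 0, 0], [0, 0, 0], [0, 0, 0], [0, 0, 0]])

```text
t: 6.15
tcp_pos: [0.4994, 0.1123, 0.3025]
tool_rot: [[0.456, 0.89, -0.001], [0.89, -0.456, -0.0], [-0.001, -0.001, -1.0]]
ft_force: [-0.3, 1.0, -8.3]
grip_width: 0.275
grip_force: 49.6
```

Run:
```python
from h import *
F=[];J=[]
im,d=r.capture("wrist");P=pts("wrist",d)
for i in range(8):
    r.capture("top") if i==0 else r.capture("wrist")
    s=r.state();F.append(s["ft_force"])
print(s["t"],s["tcp_pos"],s["tool_rot"],np.mean(F,0),np.std(F,0),s["joint_torque"],s["torque"],s["grip_width"])
# close points of the hook in wrist view
m=(P[:,:,2]>.2)&(d>0)&(np.hypot(P[:,:,0]-.505,P[:,:,1]+.21)<.09);A=P[m]
print(len(A)); 
if len(A): print(A.min(0),A.max(0),cv2.minAreaRect((A[:,:2]*1000).astype(np.float32)))
cv2.imwrite("pics/w2.png",im[:,:,::-1])
```

```text
6.6 [0.4996907  0.11232579 0.3033921 ] [[ 4.56440580e-01  8.89753876e-01  1.93162296e-04]
 [ 8.89753893e-01 -4.56440588e-01 -3.65854657e-06]
 [ 8.49119062e-05  1.73536814e-04 -9.99999981e-01]] [ 0.0351889   0.16441324 -7.66126925] [0.4322303  0.53336273 0.24172389] [-5.76938564e-04 -3.52950954e+01 -3.53112566e+01 -1.04282772e-03
  5.27144701e-03 -1.49577937e-05] [-0.09145064  0.02016373 -0.01206844] 0.2731613344242184
0
```

View pics/w2.png

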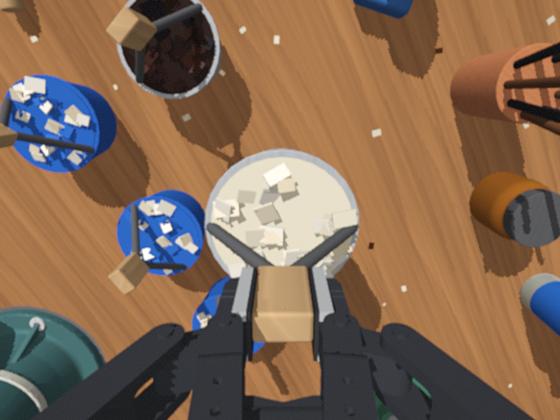

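The pail is lifted upright and weighs about 7.6 N, which should settle the pointer near 0.076. I'm moving to stand off outside the hook tip.

move_arm(dp=[[0.001, -0.004, 0], [0.004, -0.015, 0], [0.009, -0.035, 0], [0.015, -0.06, 0], [0.023, -0.09, -0.003], [0.031, -0.12, -0.006], [0.038, -0.147, -0.009], [0.043, -0.168, -0.012], [0.046, -0.179, -0.012], [0.0465, -0.182, -0.012]], turn=[[0, 0, 0.01], [0, 0, 0.02], [0, 0, 0.04], [0, 0, 0.07], [0, 0, 0.1], [0, 0, 0.13], [0, 0, 0.15], [0, 0, 0.17], [0, 0, 0.18], [0, 0, 0.182]])

```text
t: 7.6
tcp_pos: [0.5463, -0.0709, 0.291]
tool_rot: [[0.289, 0.957, -0.001], [0.957, -0.289, 0.0], [-0.0, -0.001, -1.0]]
ft_force: [-0.1, 0.5, -6.9]
grip_width: 0.273
grip_force: 49.7
```

move_arm(dp=[[0, 0, 0], [0, 0, 0], [0, 0, 0], [0, 0, 0], [0, 0, 0]], turn=[[0, 0, 0], [0, 0, 0], [0, 0, 0], [0, 0, 0], [0, 0, 0]])

```text
t: 8.1
tcp_pos: [0.5461, -0.0691, 0.2915]
tool_rot: [[0.287, 0.958, 0.0], [0.958, -0.287, 0.0], [0.0, 0.0, -1.0]]
ft_force: [-0.5, 0.2, -7.6]
grip_width: 0.275
grip_force: 49.8
```

Run:
```python
from h import *
F=[];o=[]
S=[]
for n in("scene","top","wrist"):
    im,d=r.capture(n);S.append((n,im,d,pts(n,d)));F.append(r.state()["ft_force"])
s=r.state()
print(s["t"],s["tcp_pos"],s["tool_rot"][:,1:],np.mean(F,0))
u=np.array([.288,.957]);v=np.array([.957,-.288])
for n,im,d,P in S:
    q=P[:,:,:2]-[.517,-.166]; a=q@u;b=q@v
    m=(d>0)&(P[:,:,2]>.225)&(P[:,:,2]<.29)&(np.abs(b)<.03)&(a>-.11)&(a<.04)
    A=np.c_[a[m],b[m],P[:,:,2][m]]
    print(n,len(A),"pix",np.argwhere(m).mean(0) if len(A) else'')
    for lo in np.arange(-.11,.04,.01):
        B=A[(A[:,0]>=lo)&(A[:,0]<lo+.01)]
        if len(B)>1: print(round(lo+.005,3),len(B),"b %.4f %.4f %.4f z %.3f %.3f"%(B[:,1].min(),B[:,1].mean(),B[:,1].max(),B[:,2].min(),B[:,2].max()))
sc=S[0][1][90:230,210:380,::-1];tp=S[1][1][170:260,230:390,::-1]
cv2.imwrite("pics/c3.png",np.vstack([cv2.resize(sc,(400,330),interpolation=2),cv2.resize(tp,(400,225),interpolation=2)]))
w=cv2.imread("pics/c3.png");w=np.hstack([w,cv2.resize(S[2][1][:,:,::-1],(400,300))[:555] if 0 else np.vstack([cv2.resize(S[2][1][:,:,::-1],(400,300)),np.zeros((255,400,3),np.uint8)])]);cv2.imwrite("pics/c3.png",w)
```

```text
8.25 [ 0.54614369 -0.06945449  0.29139331] [[ 9.57763186e-01  1.53591194e-04]
 [-2.87558090e-01 -2.05161065e-05]
 [ 1.53003566e-04 -9.99999988e-01]] [-0.15835456 -0.16524641 -7.11115505]
scene 0 pix 
top 99 pix [213.27272727 323.63636364]
-0.105 5 b -0.0036 -0.0002 0.0035 z 0.257 0.269
-0.095 9 b -0.0048 -0.0001 0.0052 z 0.257 0.270
-0.085 6 b -0.0041 -0.0007 0.0039 z 0.263 0.267
-0.075 7 b -0.0047 -0.0006 0.0032 z 0.260 0.269
-0.065 9 b -0.0052 -0.0010 0.0039 z 0.260 0.274
-0.055 7 b -0.0040 -0.0002 0.0047 z 0.255 0.267
-0.045 7 b -0.0032 0.0001 0.0039 z 0.261 0.269
-0.035 7 b -0.0050 -0.0012 0.0031 z 0.260 0.267
-0.025 8 b -0.0051 -0.0007 0.0046 z 0.255 0.272
-0.015 7 b -0.0033 -0.0004 0.0034 z 0.258 0.267
-0.005 9 b -0.0043 -0.0008 0.0031 z 0.240 0.261
0.005 6 b -0.0050 -0.0010 0.0037 z 0.242 0.253
0.015 7 b -0.0035 -0.0003 0.0038 z 0.253 0.262
0.025 5 b -0.0044 -0.0017 0.0014 z 0.253 0.270
wrist 623 pix [377.83467095 285.4141252 ]
-0.015 7 b -0.0017 0.0017 0.0071 z 0.252 0.254
-0.005 290 b -0.0017 0.0027 0.0073 z 0.244 0.256
0.005 77 b -0.0017 0.0027 0.0073 z 0.243 0.252
0.015 32 b -0.0022 0.0023 0.0069 z 0.251 0.261
0.025 217 b -0.0022 0.0025 0.0073 z 0.255 0.264
```

View pics/c3.png

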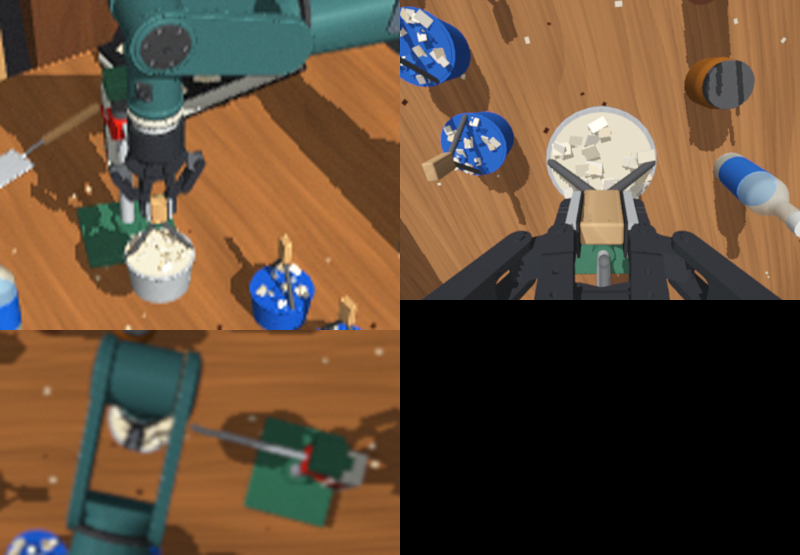

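In the wrist view the hook bar sits at about (604,265) of the composite, centred behind the grip and about 1.5 mm off to one side. I'm carrying the bail in over the tip.

move_arm(dp=[[-0.0005, -0.002, 0], [-0.002, -0.008, 0], [-0.005, -0.018, 0], [-0.0085, -0.03, 0], [-0.0125, -0.044, 0], [-0.0165, -0.058, 0], [-0.021, -0.073, 0], [-0.0245, -0.086, 0], [-0.027, -0.094, 0], [-0.0277, -0.097, 0]], turn=[[0, 0, 0], [0, 0, 0], [0, 0, 0], [0, 0, 0], [0, 0, 0], [0, 0, 0], [0, 0, 0], [0, 0, 0], [0, 0, 0], [0, 0, 0]])

```text
t: 9.25
tcp_pos: [0.5181, -0.1679, 0.2913]
tool_rot: [[0.289, 0.957, -0.0], [0.957, -0.289, -0.0], [-0.0, 0.0, -1.0]]
ft_force: [0.1, 0.3, -9.0]
grip_width: 0.27
grip_force: 49.7
```

move_arm(dp=[[0, 0, 0], [0, 0, 0], [0, 0, 0], [0, 0, 0], [0, 0, 0]], turn=[[0, 0, 0], [0, 0, 0], [0, 0, 0], [0, 0, 0], [0, 0, 0]])

```text
t: 9.75
tcp_pos: [0.5186, -0.1662, 0.2913]
tool_rot: [[0.287, 0.958, 0.0], [0.958, -0.287, 0.0], [0.0, 0.0, -1.0]]
ft_force: [-0.9, -0.2, -8.0]
grip_width: 0.279
grip_force: 49.7
```

Run:
```python
from h import *
F=[]
im,d=r.capture("wrist");P=pts("wrist",d)
for i in range(15): F.append(r.state()["ft_force"]);r.capture("wrist")
s=r.state();print(s["t"],s["tcp_pos"],np.mean(F,0),np.std(F,0))
u=np.array([.288,.957]);v=np.array([.957,-.288])
q=P[:,:,:2]-s["tcp_pos"][:2]; a=q@u;b=q@v
for lo,hi in((.20,.235),(.235,.285)):
  m=(d>0)&(P[:,:,2]>lo)&(P[:,:,2]<hi)&(np.abs(b)<.012)&(np.abs(a)<.05)
  for l in np.arange(-.03,.05,.005):
    k=m&(a>=l)&(a<l+.005)
    if k.sum()>2: print(lo,round(l,3),k.sum(),b[k].min().round(4),b[k].max().round(4),P[:,:,2][k].min().round(3),P[:,:,2][k].max().round(3))
cv2.imwrite("pics/w4.png",im[:,:,::-1])
```

```text
10.55 [ 0.51845442 -0.16670406  0.29133477] [-0.04802753  0.06308872 -7.71628883] [0.52272366 0.55565709 0.33537856]
0.2 -0.03 7 -0.0081 -0.0053 0.217 0.218
0.2 -0.025 74 -0.0115 0.0103 0.217 0.226
0.2 -0.02 125 -0.012 0.0118 0.216 0.226
0.2 -0.015 134 -0.0119 0.0118 0.217 0.226
0.2 -0.01 124 -0.0118 0.0117 0.217 0.226
0.2 -0.005 138 -0.0116 0.0117 0.217 0.225
0.2 0.0 149 -0.0118 0.0116 0.217 0.225
0.2 0.005 109 -0.0116 0.0115 0.216 0.223
0.2 0.01 131 -0.0119 0.012 0.217 0.226
0.2 0.015 282 -0.012 0.0119 0.217 0.227
0.2 0.02 265 -0.0119 0.0119 0.217 0.226
0.2 0.025 262 -0.012 0.0118 0.217 0.227
0.2 0.03 282 -0.012 0.0117 0.216 0.228
0.2 0.035 334 -0.0119 0.0116 0.217 0.226
0.2 0.04 316 -0.0118 0.0115 0.216 0.223
0.2 0.045 319 -0.0118 0.012 0.216 0.22
0.235 -0.015 3 -0.0039 -0.0033 0.249 0.252
0.235 -0.01 151 -0.0039 0.0055 0.248 0.256
0.235 -0.005 172 -0.0034 0.0056 0.243 0.253
0.235 0.0 332 -0.012 0.012 0.242 0.279
0.235 0.005 95 -0.0075 0.0108 0.244 0.285
0.235 0.01 93 -0.0038 0.0058 0.248 0.257
0.235 0.015 98 -0.0037 0.0058 0.251 0.261
0.235 0.02 139 -0.0041 0.0056 0.257 0.264
0.235 0.025 151 -0.0035 0.0055 0.256 0.264
```

View pics/w4.png

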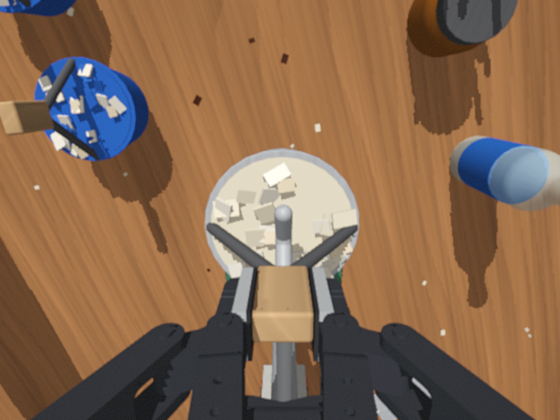

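The bail is over the hook: its tip shows at (283,212) under the apex, with about 1 mm of lateral and 2 mm of axial offset. I'll correct both and lower slowly to contact.

move_arm(dp=[[0.0005, 0.0005, -0.001], [0.0015, 0.0015, -0.004], [0.0015, 0.0015, -0.007], [0.0015, 0.0015, -0.01], [0.0015, 0.0015, -0.013], [0.0015, 0.0015, -0.016], [0.0015, 0.0015, -0.019], [0.0015, 0.0015, -0.021], [0.0015, 0.0015, -0.0225], [0.0015, 0.0015, -0.024]], turn=[[0, 0, 0], [0, 0, 0], [0, 0, 0], [0, 0, 0], [0, 0, 0], [0, 0, 0], [0, 0, 0], [0, 0, 0], [0, 0, 0], [0, 0, 0]])

```text
t: 11.55
tcp_pos: [0.52, -0.1652, 0.2673]
tool_rot: [[0.288, 0.958, 0.0], [0.958, -0.288, -0.0], [-0.0, 0.0, -1.0]]
ft_force: [-0.0, -0.4, -7.8]
grip_width: 0.274
grip_force: 49.8
```

move_arm(dp=[[0, 0, -0.001], [0, 0, -0.002], [0, 0, -0.003], [0, 0, -0.004], [0, 0, -0.005], [0, 0, -0.006], [0, 0, -0.0075], [0, 0, -0.009], [0, 0, -0.0105], [0, 0, -0.012]], turn=[[0, 0, 0], [0, 0, 0], [0, 0, 0], [0, 0, 0], [0, 0, 0], [0, 0, 0], [0, 0, 0], [0, 0, 0], [0, 0, 0], [0, 0, 0]])

```text
t: 12.55
tcp_pos: [0.52, -0.1652, 0.2553]
tool_rot: [[0.288, 0.958, 0.0], [0.958, -0.288, -0.0], [-0.0, 0.0, -1.0]]
ft_force: [-0.4, -0.1, -6.6]
grip_width: 0.268
grip_force: 49.9
```

```bash
cat > f.py <<'E'
from h import *
F=[];z=[]
for i in range(12):
    r.capture("wrist");s=r.state();F.append(s["ft_force"]);z.append(s["tcp_pos"])
print(s["t"],np.mean(z,0).round(4),np.mean(F,0).round(2),np.std(F,0).round(2),s["torque"])
E
python3 f.py
```

```text
13.15 [ 0.5199 -0.1651  0.2553] [-0.88  0.34 -7.07] [0.56 0.46 0.52] [0.02027965 0.16050944 0.00703228]
```

Contact is made, but there's about 0.9 N sideways along the bail. I'll shift the pail slightly toward -v.

move_arm(dp=[[-0.0003, 0.0001, 0], [-0.0007, 0.0002, 0], [-0.001, 0.0003, 0], [-0.0014, 0.0004, 0], [-0.0014, 0.0004, 0]], turn=[[0, 0, 0], [0, 0, 0], [0, 0, 0], [0, 0, 0], [0, 0, 0]])

```text
t: 13.65
tcp_pos: [0.5193, -0.165, 0.2557]
tool_rot: [[0.288, 0.958, 0.002], [0.958, -0.288, -0.001], [-0.0, 0.002, -1.0]]
ft_force: [2.5, -0.5, -7.3]
grip_width: 0.276
grip_force: 49.7
```

```bash
python3 f.py
```

```text
14.25 [ 0.5192 -0.1649  0.2556] [ 4.13 -0.92 -6.8 ] [0.8  0.54 0.57] [-0.23376831 -0.89969732  0.02022401]
```

move_arm(dp=[[0.0004, -0.0001, 0], [0.0008, -0.0002, 0], [0.0012, -0.0003, 0], [0.0012, -0.0003, 0], [0.0012, -0.0003, 0]], turn=[[0, 0, 0], [0, 0, 0], [0, 0, 0], [0, 0, 0], [0, 0, 0]])

```text
t: 14.75
tcp_pos: [0.5194, -0.165, 0.2551]
tool_rot: [[0.288, 0.958, -0.001], [0.958, -0.288, 0.0], [-0.0, -0.001, -1.0]]
ft_force: [2.6, -1.1, -6.9]
grip_width: 0.269
grip_force: 49.9
```

```bash
python3 f.py
```

```text
15.35 [ 0.5195 -0.165   0.2552] [ 1.37 -0.52 -7.13] [0.86 0.58 0.58] [-0.09508179 -0.1841203  -0.01340361]
```

move_arm(dp=[[0, 0, -0.001], [0, 0, -0.0022], [0, 0, -0.0037], [0, 0, -0.0052], [0, 0, -0.0067], [0, 0, -0.0082], [0, 0, -0.0097], [0, 0, -0.011], [0, 0, -0.012], [0, 0, -0.0125]], turn=[[0, 0, 0], [0, 0, 0], [0, 0, 0], [0, 0, 0], [0, 0, 0], [0, 0, 0], [0, 0, 0], [0, 0, 0], [0, 0, 0], [0, 0, 0]])

```text
t: 16.35
tcp_pos: [0.5197, -0.1651, 0.2427]
tool_rot: [[0.288, 0.958, -0.0], [0.958, -0.288, 0.0], [-0.0, -0.0, -1.0]]
ft_force: [-0.2, 0.0, -5.2]
grip_width: 0.274
grip_force: 50.1
```

```bash
python3 f.py
```

```text
16.95 [ 0.5197 -0.1651  0.2429] [-0.65 -0.02 -5.64] [0.39 0.39 0.56] [-0.02029759  0.1271813  -0.01561658]
```

Lateral force is small and the force slope matches the spring. I'm continuing slowly down.

move_arm(dp=[[0, 0, -0.001], [0, 0, -0.0022], [0, 0, -0.0037], [0, 0, -0.0054], [0, 0, -0.0072], [0, 0, -0.009], [0, 0, -0.0108], [0, 0, -0.0126], [0, 0, -0.0144], [0, 0, -0.0162]], turn=[[0, 0, 0], [0, 0, 0], [0, 0, 0], [0, 0, 0], [0, 0, 0], [0, 0, 0], [0, 0, 0], [0, 0, 0], [0, 0, 0], [0, 0, 0]])

```text
t: 17.95
tcp_pos: [0.5198, -0.1651, 0.2266]
tool_rot: [[0.288, 0.958, 0.0], [0.958, -0.288, -0.0], [0.0, 0.0, -1.0]]
ft_force: [-2.0, 0.3, -4.0]
grip_width: 0.273
grip_force: 50.3
```

move_arm(dp=[[0, 0, -0.0018], [0, 0, -0.0036], [0, 0, -0.0054], [0, 0, -0.0072], [0, 0, -0.009], [0, 0, -0.0108], [0, 0, -0.0126], [0, 0, -0.0144], [0, 0, -0.0162], [0, 0, -0.018]], turn=[[0, 0, 0], [0, 0, 0], [0, 0, 0], [0, 0, 0], [0, 0, 0], [0, 0, 0], [0, 0, 0], [0, 0, 0], [0, 0, 0], [0, 0, 0]])

```text
t: 18.95
tcp_pos: [0.5199, -0.1651, 0.2087]
tool_rot: [[0.288, 0.958, 0.0], [0.958, -0.288, -0.0], [-0.0, 0.0, -1.0]]
ft_force: [-1.4, 0.3, -2.9]
grip_width: 0.272
grip_force: 50.6
```

move_arm(dp=[[0, 0, -0.0016], [0, 0, -0.003], [0, 0, -0.0044], [0, 0, -0.0058], [0, 0, -0.0072], [0, 0, -0.0086], [0, 0, -0.01], [0, 0, -0.0112], [0, 0, -0.0122], [0, 0, -0.0128]], turn=[[0, 0, 0], [0, 0, 0], [0, 0, 0], [0, 0, 0], [0, 0, 0], [0, 0, 0], [0, 0, 0], [0, 0, 0], [0, 0, 0], [0, 0, 0]])

```text
t: 19.95
tcp_pos: [0.5198, -0.1651, 0.1958]
tool_rot: [[0.288, 0.958, 0.0], [0.958, -0.288, -0.0], [0.0, 0.0, -1.0]]
ft_force: [-0.8, -0.6, -1.2]
grip_width: 0.273
grip_force: 50.7
```

```bash
python3 f.py; python3 f.py
```

```text
20.55 [ 0.5198 -0.1651  0.1959] [-0.98  0.17 -1.06] [0.36 0.42 0.35] [0.09429296 0.169396   0.00819398]
21.15 [ 0.5198 -0.1651  0.1959] [-0.84  0.17 -1.29] [0.43 0.48 0.54] [0.08258123 0.19173954 0.04475527]
```

move_arm(dp=[[-0.0001, 0, -0.001], [-0.00015, 0, -0.002], [-0.00015, 0, -0.0032], [-0.00015, 0, -0.0044], [-0.00015, 0, -0.0056], [-0.00015, 0, -0.0068], [-0.00015, 0, -0.008], [-0.00015, 0, -0.009], [-0.00015, 0, -0.0097], [-0.00015, 0, -0.0102]], turn=[[0, 0, 0], [0, 0, 0], [0, 0, 0], [0, 0, 0], [0, 0, 0], [0, 0, 0], [0, 0, 0], [0, 0, 0], [0, 0, 0], [0, 0, 0]])

```text
t: 22.15
tcp_pos: [0.5197, -0.1651, 0.1857]
tool_rot: [[0.288, 0.958, 0.0], [0.958, -0.288, -0.0], [-0.0, 0.0, -1.0]]
ft_force: [0.2, -0.0, -0.4]
grip_width: 0.274
grip_force: 50.7
```

```bash
python3 f.py; python3 f.py
```

```text
22.75 [ 0.5197 -0.1651  0.1857] [ 0.29  0.59 -0.18] [0.4  0.35 0.62] [ 0.13945649 -0.04943773  0.01760044]
23.35 [ 0.5197 -0.1651  0.1857] [ 0.45  0.31 -0.15] [0.45 0.34 0.52] [ 0.1397428  -0.06259811  0.00227564]
```

move_arm(dp=[[0, 0, -0.0004], [0, 0, -0.0008], [0, 0, -0.001], [0, 0, -0.001], [0, 0, -0.001]], turn=[[0, 0, 0], [0, 0, 0], [0, 0, 0], [0, 0, 0], [0, 0, 0]], newtons=20)

```text
t: 23.85
tcp_pos: [0.5197, -0.1651, 0.1846]
tool_rot: [[0.288, 0.958, 0.0], [0.958, -0.288, -0.0], [-0.0, 0.0, -1.0]]
ft_force: [1.7, 0.5, 0.4]
grip_width: 0.274
grip_force: 50.7
```

```bash
python3 f.py; python3 f.py
```

```text
24.45 [ 0.5197 -0.1651  0.1847] [1.07 0.42 0.15] [0.4  0.36 0.56] [ 0.15876191 -0.15589016 -0.02879572]
25.05 [ 0.5196 -0.1651  0.1846] [1.05 0.42 0.  ] [0.43 0.45 0.65] [ 0.05683288 -0.22777111  0.00865381]
```

Vertical force is balanced. I'll ease the grip and release in small steps.

move_arm(dp=[[0.0001, 0, 0], [0.00015, 0, 0], [0.00015, 0, 0], [0.00015, 0, 0]], turn=[[0, 0, 0], [0, 0, 0], [0, 0, 0], [0, 0, 0]], gripper=0.02, newtons=20)

```text
t: 25.45
tcp_pos: [0.5197, -0.1651, 0.1846]
tool_rot: [[0.288, 0.958, -0.0], [0.958, -0.288, 0.0], [-0.0, -0.0, -1.0]]
ft_force: [0.6, 0.1, -0.4]
grip_width: 0.272
grip_force: 50.7
```

move_arm(dp=[[0, 0, 0], [0, 0, 0], [0, 0, 0], [0, 0, 0]], turn=[[0, 0, 0], [0, 0, 0], [0, 0, 0], [0, 0, 0]], gripper=0.0255)

```text
t: 25.85
tcp_pos: [0.5197, -0.1651, 0.1846]
tool_rot: [[0.288, 0.958, -0.0], [0.958, -0.288, -0.0], [-0.0, -0.0, -1.0]]
ft_force: [0.0, 0.5, 0.1]
grip_width: 0.296
grip_force: 0.0
```

move_arm(dp=[[0, 0, 0], [0, 0, 0], [0, 0, 0], [0, 0, 0], [0, 0, 0], [0, 0, 0]], turn=[[0, 0, 0], [0, 0, 0], [0, 0, 0], [0, 0, 0], [0, 0, 0], [0, 0, 0]], gripper=0.03)

```text
t: 26.45
tcp_pos: [0.5198, -0.1651, 0.1846]
tool_rot: [[0.288, 0.958, 0.0], [0.958, -0.288, -0.0], [-0.0, 0.0, -1.0]]
ft_force: [-1.1, -0.4, -0.0]
grip_width: 0.354
grip_force: 0.0
```

Run:
```python
from h import *
u=np.array([.288,.957]);v=np.array([.957,-.288])
for i in range(4):
    s=r.state();im,d=r.capture("wrist");P=pts("wrist",d);q=P[:,:,:2]-s["tcp_pos"][:2]; a=q@u;b=q@v
    m=(d>0)&(abs(b)<.016)&(abs(a)<.03)&(P[:,:,2]>s["tcp_pos"][2]+.025)&(P[:,:,2]<s["tcp_pos"][2]+.045)
    A=np.c_[a[m],b[m],P[:,:,2][m]];k=A[:,2]
    print(s["t"],s["ft_force"].round(1),s["grip_width"],s["grip_force"],len(A),np.median(A,0).round(4),A.min(0).round(4),A.max(0).round(4))
cv2.imwrite("pics/w5.png",im[:,:,::-1])
```

```text
26.45 [-1.1 -0.4 -0. ] 0.3538290243154927 0.0 3192 [ 0.0028 -0.0005  0.2163] [-0.0117 -0.016   0.2096] [0.012  0.016  0.2232]
26.5 [-0.   0.4 -0.4] 0.35046141897274424 0.0 3175 [ 0.0027 -0.0005  0.2163] [-0.0117 -0.016   0.2096] [0.012  0.016  0.2268]
26.55 [ 0.5 -0.7  0.6] 0.3517030884421352 0.0 3170 [ 0.0027 -0.0005  0.2163] [-0.012  -0.016   0.2097] [0.0121 0.016  0.228 ]
26.6 [-0.4  0.3 -0. ] 0.34863948514351567 0.0 3193 [ 0.0028 -0.0005  0.2163] [-0.0111 -0.016   0.2097] [0.0121 0.016  0.2262]
```

View pics/w5.png

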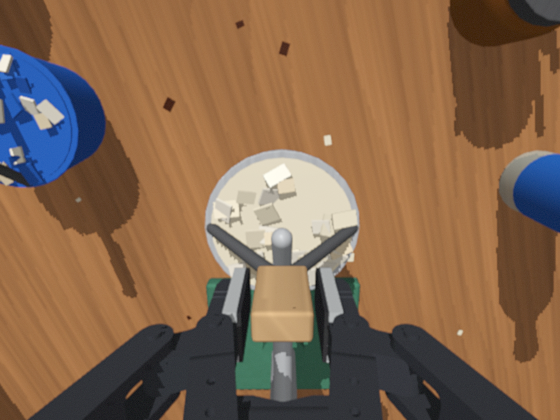

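Released: both pads are clear of the grip on either side, and the pail hangs still. I'll open wider and retreat straight up.

move_arm(dp=[[0, 0, 0], [0, 0, 0], [0, 0, 0], [0, 0, 0.005], [0, 0, 0.015], [0, 0, 0.03], [0, 0, 0.05], [0, 0, 0.08], [0, 0, 0.11], [0, 0, 0.14]], turn=[[0, 0, 0], [0, 0, 0], [0, 0, 0], [0, 0, 0], [0, 0, 0], [0, 0, 0], [0, 0, 0], [0, 0, 0], [0, 0, 0], [0, 0, 0]], gripper=0.055)

```text
t: 27.65
tcp_pos: [0.5198, -0.1651, 0.3277]
tool_rot: [[0.288, 0.958, 0.002], [0.958, -0.288, -0.001], [-0.0, 0.002, -1.0]]
ft_force: [0.3, -0.3, 1.3]
grip_width: 0.646
grip_force: 0.0
```

move_arm(dp=[[0, 0.01, 0.03], [-0.005, 0.04, 0.06], [-0.01, 0.08, 0.07], [-0.02, 0.12, 0.07], [-0.03, 0.15, 0.07], [-0.03, 0.17, 0.07], [-0.03, 0.17, 0.07], [-0.03, 0.17, 0.07], [-0.03, 0.17, 0.07], [-0.03, 0.17, 0.07]], turn=[[0, 0, 0], [0, 0, 0], [0, 0, 0], [0, 0, 0], [0, 0, 0], [0, 0, 0], [0, 0, 0], [0, 0, 0], [0, 0, 0], [0, 0, 0]])

```text
t: 28.65
tcp_pos: [0.4899, 0.004, 0.3947]
tool_rot: [[0.289, 0.957, -0.0], [0.957, -0.289, -0.0], [-0.0, 0.0, -1.0]]
ft_force: [-0.3, -0.3, -0.6]
grip_width: 0.642
grip_force: 0.0
```

Run:
```python
from h import *
for i in range(4):
    im,d=r.capture("top");P=pts("top",d);q=P-[.519,-.166,0]
    m=(d>0)&(np.hypot(q[:,:,0],q[:,:,1])<.03)&(P[:,:,2]>.2)&(P[:,:,2]<.25);A=P[m];print(r.state()["t"],len(A),A.mean(0).round(4) if len(A) else '',A[:,2].max().round(4) if len(A) else '')
sc,_=r.capture("scene")
cv2.imwrite("pics/end.png",np.hstack([cv2.resize(sc[80:240,180:380,::-1],(400,320),interpolation=2),cv2.resize(im[170:298,220:380,::-1],(400,320),interpolation=2)]))
```

```text
28.7 25 [ 0.516  -0.1635  0.2164] 0.2217
28.75 25 [ 0.5167 -0.1639  0.2173] 0.227
28.8 25 [ 0.5169 -0.1635  0.217 ] 0.2259
28.85 25 [ 0.5168 -0.1639  0.2166] 0.2251
```

View pics/end.png

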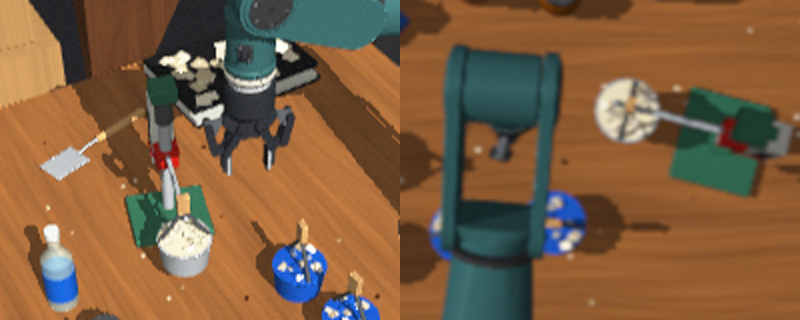

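The pail hangs upright and still on the hook, at (183,245) in the scene crop and (627,110) in the top crop. The arm is well clear, so I'm handing in.

```bash
python3 -c "
from bench import r
print(r.job_done())"
```

```text
the job is handed in; nothing more can be done
None
```

The eggshell pail hangs upright and still on the spring scale's hook, about 77 mm down (roughly 7.7 N, short of the red marks). I lowered it at under 2 cm/s, released it without a visible bounce, moved the arm clear and handed the job in at about 29 s; the one hitch was a brief sideways push of about 4 N on the hook while I was centring the bail.

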